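# Slide the patched panel under the clamping bridge

## Task

Push the dark wooden panel flat along the bench, under the low green clamping bridge and up against the wooden stop strip behind it, so that it lies square to the stop with its pale round patch centred beneath the clamp screw. Only push it with the fingers: do not lift, carry or tip it, keep the robot from bumping the bridge, and leave the bottle, the tin and the screwdriver where they are. Finish with the hand clear of everything.

Things in the scene. Friction and masses are not known exactly. Their poses are not given: they have to be found in the camera images.
- panel: Loose flat panel of dark wood, 150 mm long (its x), 100 mm wide (its y), 16 mm thick, 0.13 to 0.25 kg, with a pale round patch 24 mm across in the middle of its top. Origin: centre of its underside; z up. The same either way round. Starts flat on the bench in front of the bridge, not under it, its x within 0.35 rad of the bridge's x.
- bridge: Fixed green clamping bridge. Origin: on the bench directly below the clamp screw; x is the direction in which the panel is pushed in, y runs along the bar, z up. The bar spans 40 mm in x (-20 to +20) and 220 mm in y, underside 21 mm and top 37 mm above the bench. Its two wooden feet (50 mm in x) leave an opening from y = -65 to +65 mm.
- screw_top (a point): Top of the steel clamp screw in the middle of the bar, 62 mm above the bench, with a 78 mm cross handle along the bar at 55 mm height.
- stop_face (a point): Point on the bench at the middle of the near face of the fixed wooden stop strip behind the bridge, 75 mm from the bridge's origin along its x; strip 140 mm long along the bridge's y, 13 mm high. A panel square against it and centred in y has its patch under the screw; its pushed end stands 55 mm out in front of the bar.
- finish: Bystander: amber bottle with orange label and black cap, 56 mm across, about 120 mm high, standing beside the bridge at the end farther from the robot, its centre 145 to 155 mm from the bridge's origin along y. Origin: centre of its underside. Stays where it is.
- tin: Bystander: brass wax tin, 64 mm across, 35 mm high, standing behind the stop strip. Origin: centre of its underside. Stays where it is.
- driver: Bystander: screwdriver lying on the bench behind the tin, roughly along the bridge's y. Origin near its middle. Stays where it is.
Mind the look-alikes: they are no part of the job. Several things look just like the panel: the one meant starts farthest to the robot's left.

How it is judged:
By the outcome, as a careful person would: the job done as asked, in the order asked, and still so for the second after the job is handed in, with the robot touching nothing.
It also fails if it takes over 72 s, if anything falls off the work surface, if the arm or the gripper's body presses on something with over 40 N, if the wrist force passes 120 N, or if a joint passes its speed limit or range.

## Robot

A 6-joint arm with a two-finger parallel gripper is mounted at the origin on the work surface. World frame = base frame: x ahead of the robot, y to its left, z up, the work surface at z = 0. Lengths are in m, angles in rad, forces in N, time in s.
With the tool pointing down it reaches from about 0.225 to 0.875 m from the base axis. Payload 3.4 kg.
Tool frame: the origin (TCP) lies between the finger pads; the fingertips stand 25 mm ahead of it and the grasp point (between the pads) lies 6 mm ahead of it (manip.tips_ahead is the distance from the TCP to the fingertips, in m); z points along the fingers, x is the direction in which the jaws open and shut, and the axes are right-handed (so a half turn about z gives the same grasp; the last joint's range is limited). The gripper opens to 85 mm and grips with 20 to 120 N. Pads are 22 mm wide; open, the fingers measure 114 mm over their backs; the gripper's body (76 mm by 85 mm) begins 54 mm behind the grasp point. The pads swing forward as they close: fully open they stand 13 mm farther back than shut.
Start: joints at [0.995, 0.276, 1.505, -0, 1.361, -0.121], TCP at [0.253, 0.517, 0.256] pointing down, gripper open.
Joint ranges: [-2.89, 2.89], [-0.75, 2.08], [0.22, 2.7], [-1.18, 4.32], [0.11, 2.71], [-2.7, 2.7]. Speed limits (rad/s): [2.57, 2.57, 3.14, 3.14, 3.14, 3.14].

## Interface

Orientations are given as a unit quaternion [w, x, y, z].
In Python, from rig import manip gives the robot as it stands. The module is installed in compiled form; this text tells all that it offers.
- The arm moves only by the tool send_rows, never from a script. Its argument "plan" is a list of rows, each an object with "linear": the shift along the tool's x, y, z in m, a list of three; "delta_rot": the turn, a rotation vector about the tool's x, y, z in degrees, a list of three; "fingers": the finger opening in m, from 0 to 0.0854. A call has 1 to 12 rows; each row shifts and turns the pose as measured when the row begins, along the tool's axes as they then stand; what a row does not reach is not made up. A row lasts 1/12 s, in which the tool goes at most 41.7 mm and 7.16 degrees, less where a joint would pass 70% of its speed; a pose out of reach is approached as far as the arm can. A call with a gripper value outside its range is refused whole. The fingers move at their own pace and stop on an object; "force" is the grip in N (left out, the last holds). Time passes only in rows, so rows that do not move let the fingers close. It gives the time, the measured TCP pose, the force and the opening at its end, in the units of the state.
- manip.get_state(): the state, without advancing time (a new reading comes with each control period).
- manip.get_image(name): name is "side" or "top"; returns the picture (400x640x3 uint8, red, green, blue); there is no depth.
- manip.camera_info(name): a dict with "K" (3x3 intrinsics, pixels), "dist" ([k1, k2, p1, p2, k3] as OpenCV has them; the pictures are not rectified), "rvec" (rotation vector, rad) and "tvec" (3), from world to camera coordinates, as OpenCV has them. Camera axes: x right, y down, z forward; pixel columns grow to the right and rows downward; lengths in m; the calibration is good to about 2 mm. A picture is of the moment at which its call begins. camera_info takes no time and is no camera call.
- manip.sign_off(): hands the job in, once; it reports no verdict.
Trained networks look in the newest picture that a camera, given by its name, has taken for a name from the list of things; names that differ only in an ending like _2 or _b are one class to them, and where a whole thing is asked for, a point or a joint stands for the part that bears it (a point fixed in the world has none). Each returns a list of dicts, best first, with "p" (0 to 1); they miss things now and then, are a little off and sometimes report something else, mostly with a low value. They report only what shows in the picture. A call takes as long as a camera call. They do not tell look-alikes from the thing itself.
- manip.find_in(thing, camera): "extent" ([left, top, right, bottom] in pixels, round what is visible of it).
- manip.masks_of(thing, camera): "pixels" (400x640 bool, what is visible of it) and "extent" ([left, top, right, bottom] in pixels, round what is visible of it).
The state is a dict: "clock": time; "qpos": joint angles; "qd": joint speeds; "effort": joint torques, N m; "position": TCP position; "ee_rot": TCP orientation; "contact_force": force on the tool from outside, world axes, zero at the start; "moment": the same for the moment, N m; "width": finger opening in m.
Only numpy, scipy, OpenCV 4.12 (cv2) and the standard library are available. Lean on these libraries where they do the work, as an engineer would, in place of code of your own. Each camera call takes 0.05 s, during which the arm holds its last target. There are 200 camera calls.

## Working session

There is one attempt and no reset: what is moved stays moved. The work goes in short steps, Python scripts to look and compute and a tool call to move; the robot and the scene stay as the last step left them, time stands still between calls to the robot, and variables do not carry over. Pictures are saved under pics/ and viewed, about 8 in all and at most 12, crops included, and the job is handed in when it is done.

Besides the shell and the picture viewer there is one more tool, called after "Emit:" by a JSON object that holds its "name" and its "arguments". send_rows: Moves the arm, as the interface text tells. Its arguments: {"type":"object","properties":{"plan":{"type":"array","items":{"type":"object","properties":{"linear":{"type":"array","items":{"type":"number"}},"delta_rot":{"type":"array","items":{"type":"number"}},"fingers":{"type":"number"}}}},"force":{"type":"number"}},"required":["plan"]}

```bash
mkdir -p pics
cat > h.py <<'E'
from rig import manip
import numpy as np, cv2
def cam(n):
    c=manip.camera_info(n); return np.array(c['K'],float),np.array(c['dist'],float),np.array(c['rvec'],float),np.array(c['tvec'],float).reshape(3)
def ray(n,uv,z):
    K,d,r,t=cam(n); p=cv2.undistortPoints(np.array(uv,float).reshape(-1,1,2),K,d).reshape(-1,2)
    R=cv2.Rodrigues(r)[0]; C=-R.T@t; D=np.c_[p,np.ones(len(p))]@R
    return C+D*((z-C[2])/D[:,2])[:,None]
def proj(n,P):
    K,d,r,t=cam(n); return cv2.projectPoints(np.array(P,float).reshape(-1,1,3),r,t,K,d)[0].reshape(-1,2)
def save(n,f,im=None):
    im=manip.get_image(n) if im is None else im
    cv2.imwrite('pics/'+f,im[:,:,::-1]); return im
E
python3 - <<'E'
from h import *
a=save('top','top0.png');b=save('side','side0.png')
for n in('top','side'):
  K,d,r,t=cam(n);print(n,K[0,0],-cv2.Rodrigues(r)[0].T@t)
  for th in('panel','bridge','finish','tin','driver'):
    for q in manip.find_in(th,n)[:5]: print(n,th,round(q['p'],2),np.round(q['extent']))
s=manip.get_state();print(s['position'],s['ee_rot'],s['clock'],s['width'])
E
```

```text
top 445.9698006161464 [0.36302644 0.00475612 1.06189817]
top panel 0.81 [330. 191. 406. 254.]
top panel 0.79 [414. 265. 490. 321.]
top panel 0.55 [383.  87. 446. 159.]
top bridge 0.71 [243. 151. 313. 246.]
top finish 0.79 [277. 118. 306. 149.]
top tin 0.79 [217. 168. 245. 194.]
top tin 0.38 [241. 152. 312. 246.]
top driver 0.93 [190. 130. 208. 213.]
top driver 0.25 [243. 154. 314. 248.]
side 385.49839580840154 [ 0.35142105 -0.6279863   0.5975284 ]
side panel 0.79 [200. 312. 280. 400.]
side panel 0.76 [275. 229. 333. 288.]
side panel 0.59 [402. 258. 483. 303.]
side panel 0.38 [270. 177. 358. 212.]
side bridge 0.73 [270. 176. 361. 212.]
side finish 0.8 [361. 153. 389. 202.]
side tin 0.8 [310. 152. 330. 175.]
side driver 0.8 [301. 142. 360. 150.]
[0.25260632 0.51656651 0.25633676] [-1.37543296e-05  8.48311902e-01  5.29496851e-01  3.58443246e-05] 0.6 0.08559925559058272
```

View pics/top0.png

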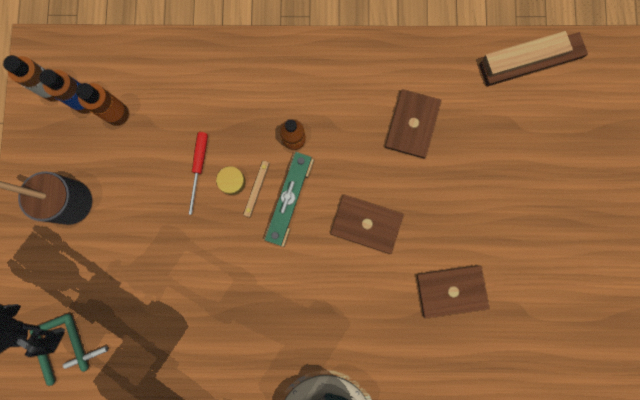

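View pics/side0.png

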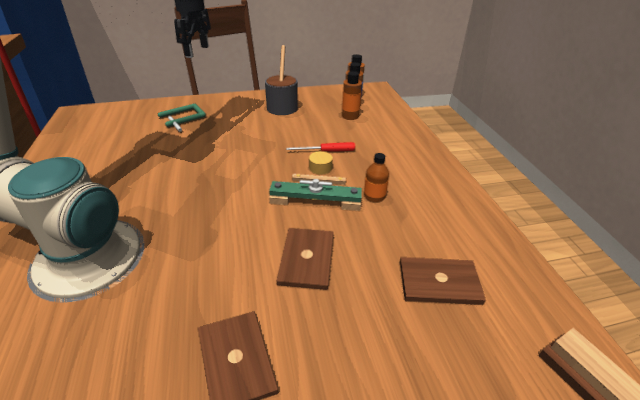

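Top view: the image's left is robot +y. There are three panel candidates, at (367,224), (413,123) and (453,292). The one farthest to the robot's left is (367,224), in front of the bridge at (288,198). The stop is at (256,189), the tin at (230,180), the bottle at (292,134) and the driver at (198,172).

```bash
cat >> h.py <<'E'
def panel(n,near,z=0.016):
    q=[m for m in manip.masks_of('panel',n)]
    best=min(q,key=lambda m:np.hypot((m['extent'][0]+m['extent'][2])/2-near[0],(m['extent'][1]+m['extent'][3])/2-near[1]))
    c=max(cv2.findContours(best['pixels'].astype(np.uint8),cv2.RETR_EXTERNAL,cv2.CHAIN_APPROX_NONE)[0],key=len).reshape(-1,2)
    w=ray(n,c,z)[:,:2]
    return cv2.minAreaRect((w*1000).astype(np.float32)),best
def patch(n,im,uv,R=14,z=0.016):
    u,v=map(int,uv); s=im[v-R:v+R,u-R:u+R].astype(int); m=(s[:,:,1]>115)&(s[:,:,0]>150)
    y,x=np.nonzero(m); return (x.mean()+u-R,y.mean()+v-R,len(x)) if len(x) else None
E
python3 - <<'E'
from h import *
im=manip.get_image('top')
r,b=panel('top',(367,224)); print('top rect',r,b['p'])
p=patch('top',im,(367,224));print(p,ray('top',p[:2],.016))
im2=manip.get_image('side');r,b=panel('side',(305,258)); print('side rect',r)
p=patch('side',im2,(306,254));print(p,ray('side',p[:2],.016))
for n,th in(('top','screw_top'),('side','screw_top'),('top','stop_face'),('top','bridge')):
  for q in manip.find_in(th,n)[:2]: print(n,th,q['p'],q['extent'])
q=manip.masks_of('bridge','top')[0]['pixels'];c=max(cv2.findContours(q.astype(np.uint8),0,1)[0],key=len).reshape(-1,2)
print('bridge rect',cv2.minAreaRect((ray('top',c,.037)[:,:2]*1000).astype(np.float32)))
# green by colour
g=cv2.inRange(cv2.cvtColor(im,cv2.COLOR_RGB2HSV),(60,70,30),(90,255,255));g[:,:255]=0;g[:,320:]=0;g[255:]=0;g[:145]=0
c=np.argwhere(g>0)[:,::-1];print('green rect',len(c),cv2.minAreaRect((ray('top',c,.037)[:,:2]*1000).astype(np.float32)))
A=cv2.resize(im[130:270,180:420],None,fx=3.3,fy=3.3,interpolation=cv2.INTER_CUBIC);save('',"crop1.png",A)
A=cv2.resize(im2[140:300,240:400],None,fx=3.5,fy=3.5,interpolation=cv2.INTER_CUBIC);save('',"crop2.png",A)
E
```

```text
top rect ((451.4206237792969, -92.1887435913086), (150.60997009277344, 101.55516052246094), 72.00752258300781) 0.63
(np.float64(366.81481481481484), np.float64(223.48148148148147), 81) [[ 0.45061395 -0.09234429  0.016     ]]
side rect ((449.6114196777344, -100.28170776367188), (158.1567840576172, 101.56663513183594), 72.65988159179688)
(np.float64(306.5), np.float64(253.70454545454544), 88) [[ 0.45098089 -0.09413296  0.016     ]]
top screw_top 0.71 [243.7, 155.4, 312.9, 245.9]
side screw_top 0.86 [270.2, 173.0, 360.3, 208.8]
top stop_face 0.72 [243.1, 153.9, 313.1, 247.8]
top bridge 0.94 [244.0, 152.5, 313.5, 248.0]
top bridge 0.36 [189.7, 130.4, 207.7, 212.5]
bridge rect ((507.0068359375, 89.92703247070312), (54.08252716064453, 220.8633270263672), 71.57112121582031)
green rect 1133 ((507.2973937988281, 92.13883972167969), (38.55693054199219, 215.7521514892578), 71.77949523925781)
```

View pics/crop1.png

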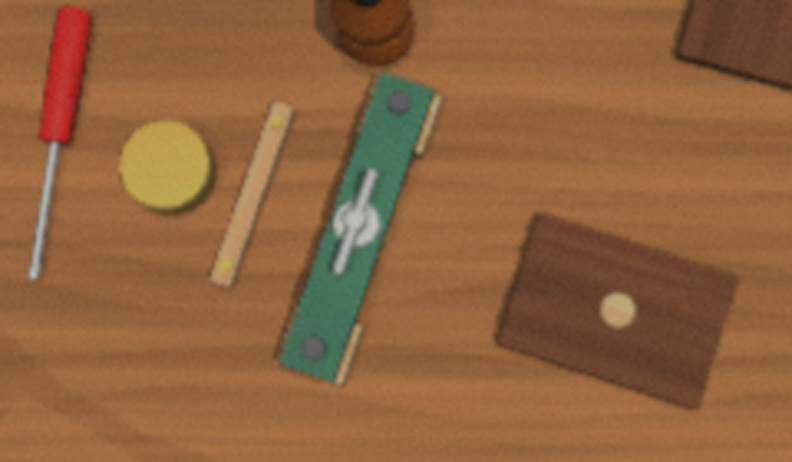

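View pics/crop2.png

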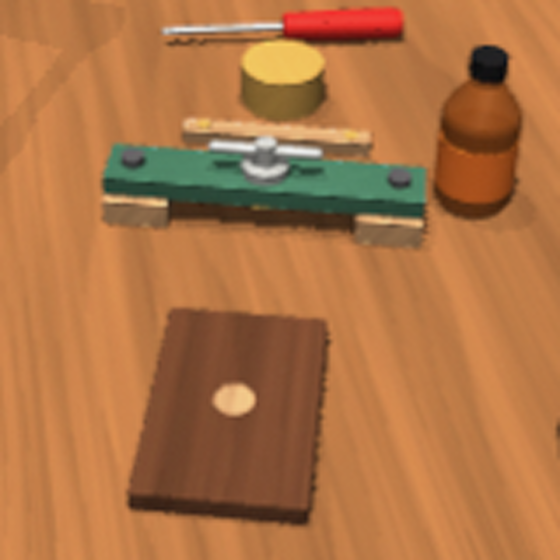

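The crops show the chosen panel: patch at crop1 (618,310), pushed end facing right. The bar bolts are at crop1 (399,101) and (314,347), the screw at (357,222), and the stop's near-face corners at about (293,109) and (232,286).

Run:
```python
from h import *
T=lambda x,y:(180+(x+.5)/3.3-.5,130+(y+.5)/3.3-.5)
S=lambda x,y:(240+(x+.5)/3.5-.5,140+(y+.5)/3.5-.5)
b=ray('top',[T(399,101),T(314,347)],.040);print('bolts top',b,b.mean(0))
b=ray('side',[S(400,177),S(132,159)],.040);print('bolts side',b,b.mean(0))
print('screw',ray('top',[T(355,222)],.055),ray('side',[S(265,149)],.055))
b=ray('top',[T(293,109),T(232,286)],.013);print('stop',b,b.mean(0))
d=(b[0]-b[1])[:2];print('ang y',np.degrees(np.arctan2(d[1],d[0])))
print('cables')
im=manip.get_image('top');g=cv2.inRange(cv2.cvtColor(im,cv2.COLOR_RGB2HSV),(60,70,30),(90,255,255));g[:,:255]=0;g[:,320:]=0;g[255:]=0;g[:145]=0
c=ray('top',np.argwhere(g>0)[:,::-1],.037)[:,:2];m=c.mean(0);u,s,v=np.linalg.svd(c-m,full_matrices=False);print(m,v[0],np.degrees(np.arctan2(v[0][1],v[0][0])))
```

```text
bolts top [[0.59569329 0.06402896 0.04      ]
 [0.42097308 0.12073221 0.04      ]] [0.50833319 0.09238058 0.04      ]
bolts side [[0.59574142 0.06268307 0.04      ]
 [0.41993521 0.11746281 0.04      ]] [0.50783832 0.09007294 0.04      ]
screw [[0.50675045 0.09243836 0.055     ]] [[0.50784476 0.09153892 0.055     ]]
stop [[0.59543713 0.14265514 0.013     ]
 [0.46578042 0.18356704 0.013     ]] [0.53060877 0.16311109 0.013     ]
ang y -17.512578523742672
cables
[0.5049625  0.09231133] [-0.95013885  0.31182714] 161.83062319532567
```

Bridge origin ≈ (0.5075, 0.0915), push direction ≈ 72.2°. The panel centre is 192 mm short of the screw and almost in line with it, and the panel is nearly square. I'm moving to behind its pushed end.

Emit:
{"name": "send_rows", "arguments": {"plan": [{"linear":[-0.0239,0.0191,0],"delta_rot":[0,0,0],"fingers":0.06},{"linear":[-0.0239,0.0191,0],"delta_rot":[0,0,0],"fingers":0.06},{"linear":[-0.0239,0.0191,0],"delta_rot":[0,0,0],"fingers":0.06},{"linear":[-0.0239,0.0191,0],"delta_rot":[0,0,0],"fingers":0.06},{"linear":[-0.0239,0.0191,0],"delta_rot":[0,0,0],"fingers":0.06},{"linear":[-0.0239,0.0191,0],"delta_rot":[0,0,0],"fingers":0.06},{"linear":[-0.0239,0.0191,0],"delta_rot":[0,0,0],"fingers":0.06},{"linear":[-0.0239,0.0191,0],"delta_rot":[0,0,0],"fingers":0.06},{"linear":[-0.0239,0.0191,0],"delta_rot":[0,0,0],"fingers":0.06},{"linear":[-0.0239,0.0191,0],"delta_rot":[0,0,0],"fingers":0.06},{"linear":[-0.0239,0.0191,0],"delta_rot":[0,0,0],"fingers":0.06},{"linear":[-0.0239,0.0191,0],"delta_rot":[0,0,0],"fingers":0.06}]}}

```text
clock: 2.1
position: [0.3352, 0.1504, 0.2549]
ee_rot: [-0.001, 0.845, 0.535, 0.004]
contact_force: [0.7, -0.6, -0.4]
width: 0.0604
```

Emit:
{"name": "send_rows", "arguments": {"plan": [{"linear":[-0.0239,0.0191,0],"delta_rot":[0,0,0],"fingers":0.06},{"linear":[-0.0239,0.0191,0],"delta_rot":[0,0,0],"fingers":0.06},{"linear":[-0.0239,0.0191,0],"delta_rot":[0,0,0],"fingers":0.06},{"linear":[-0.0239,0.0191,0],"delta_rot":[0,0,0],"fingers":0.06},{"linear":[-0.0239,0.0191,0],"delta_rot":[0,0,0],"fingers":0.06},{"linear":[-0.0239,0.0191,0],"delta_rot":[0,0,0],"fingers":0.06},{"linear":[-0.0239,0.0191,0],"delta_rot":[0,0,0],"fingers":0.06},{"linear":[-0.0239,0.0191,0],"delta_rot":[0,0,0],"fingers":0.06},{"linear":[-0.0239,0.0191,0],"delta_rot":[0,0,0],"fingers":0.06},{"linear":[-0.0239,0.0191,0],"delta_rot":[0,0,0],"fingers":0.06},{"linear":[-0.0239,0.0191,0],"delta_rot":[0,0,0],"fingers":0.06},{"linear":[-0.0239,0.0191,0],"delta_rot":[0,0,0],"fingers":0.06}]}}

```text
clock: 3.1
position: [0.4196, -0.2262, 0.2573]
ee_rot: [0.002, 0.846, 0.534, 0.008]
contact_force: [0.3, 0.6, 0.1]
width: 0.0604
```

Emit:
{"name": "send_rows", "arguments": {"plan": [{"linear":[0,0,0],"delta_rot":[0,0,6.85],"fingers":0.06},{"linear":[0,0,0],"delta_rot":[0,0,6.85],"fingers":0.06},{"linear":[0,0,0],"delta_rot":[0,0,6.85],"fingers":0.06},{"linear":[0,0,0],"delta_rot":[0,0,6.85],"fingers":0.06},{"linear":[0,0,0],"delta_rot":[0,0,6.85],"fingers":0.06},{"linear":[0,0,0],"delta_rot":[0,0,6.85],"fingers":0.06},{"linear":[0,0,0],"delta_rot":[0,0,6.85],"fingers":0.06},{"linear":[0,0,0],"delta_rot":[0,0,6.85],"fingers":0.06},{"linear":[0,0,0],"delta_rot":[0,0,6.85],"fingers":0.06},{"linear":[0,0,0],"delta_rot":[0,0,6.85],"fingers":0.06},{"linear":[0,0,0],"delta_rot":[0,0,6.85],"fingers":0.06},{"linear":[0,0,0],"delta_rot":[0,0,6.85],"fingers":0.06}]}}

```text
clock: 4.1
position: [0.4216, -0.2365, 0.2571]
ee_rot: [-0.001, 0.982, -0.186, 0.009]
contact_force: [-0.1, -0.2, -0.3]
width: 0.0601
```

```bash
cat >> h.py <<'E'
from scipy.spatial.transform import Rotation as Ro
O=np.array([.5075,.0915]);A=np.radians(72.2);X=np.array([np.cos(A),np.sin(A)]);Y=np.array([-X[1],X[0]])
def tb(p): p=np.asarray(p)[:2]-O; return np.round([p@X*1000,p@Y*1000],1)   # bridge frame mm
def st():
    s=manip.get_state();q=s['ee_rot'];R=Ro.from_quat([q[1],q[2],q[3],q[0]]).as_matrix()
    print('t',round(s['clock'],2),'pos',np.round(s['position'],4),'bridge mm',tb(s['position']),'toolx deg',np.round(np.degrees(np.arctan2(R[1,0],R[0,0])),2),'z',np.round(R[:,2],3),'F',np.round(s['contact_force'],1),'w',round(s['width'],4));return s,R
E
python3 - <<'E'
from h import *
print(manip.tips_ahead)
s,R=st()
print(tb([.4507,-.0930]))
E
```

```text
0.025
t 4.1 pos [ 0.4216 -0.2365  0.2571] bridge mm [-338.6  -18.5] toolx deg -21.46 z [ 0.018 -0.001 -1.   ] F [-0.1 -0.2 -0.3] w 0.0601
[-193.    -2.3]
```

Emit:
{"name": "send_rows", "arguments": {"plan": [{"linear":[0,0,0],"delta_rot":[0,-1.0,-3.6],"fingers":0.06},{"linear":[-0.008,-0.016,0.02],"delta_rot":[0,0,0],"fingers":0.06},{"linear":[-0.008,-0.016,0.02],"delta_rot":[0,0,0],"fingers":0.06},{"linear":[0,0,0.03],"delta_rot":[0,0,0],"fingers":0.06},{"linear":[0,0,0.03],"delta_rot":[0,0,0],"fingers":0.06},{"linear":[0,0,0.03],"delta_rot":[0,0,0],"fingers":0.06},{"linear":[0,0,0.03],"delta_rot":[0,0,0],"fingers":0.06},{"linear":[0,0,0],"delta_rot":[0,0,0],"fingers":0.06},{"linear":[0,0,0],"delta_rot":[0,0,0],"fingers":0.06}]}}

```text
clock: 4.85
position: [0.4203, -0.2017, 0.096]
ee_rot: [0.0, 0.988, -0.157, 0.006]
contact_force: [1.0, -0.7, 1.2]
width: 0.06
```

Run:
```python
from h import *
s,R=st()
```

```text
t 4.85 pos [ 0.4203 -0.2017  0.096 ] bridge mm [-305.8   -6.6] toolx deg -18.02 z [ 0.012 -0.002 -1.   ] F [ 1.  -0.7  1.2] w 0.06
```

Emit:
{"name": "send_rows", "arguments": {"plan": [{"linear":[-0.004,0,0.02],"delta_rot":[0,-0.6,0],"fingers":0.06},{"linear":[0,0,0.02],"delta_rot":[0,0,0],"fingers":0.06},{"linear":[0,0,0.015],"delta_rot":[0,0,0],"fingers":0.06},{"linear":[0,0,0.007],"delta_rot":[0,0,0],"fingers":0.06},{"linear":[0,0,0],"delta_rot":[0,0,0],"fingers":0.06},{"linear":[0,0,0],"delta_rot":[0,0,0],"fingers":0.06}]}}

```text
clock: 5.35
position: [0.4242, -0.2057, 0.0414]
ee_rot: [0.003, 0.988, -0.157, 0.009]
contact_force: [0.2, 0.1, 0.7]
width: 0.0598
```

Run:
```python
from h import *
s,R=st()
im=manip.get_image('side')
save('','crop3.png',cv2.resize(im[180:340,220:400],None,fx=3.5,fy=3.5,interpolation=cv2.INTER_CUBIC))
```

```text
t 5.35 pos [ 0.4242 -0.2057  0.0414] bridge mm [-308.5  -11.6] toolx deg -18.02 z [ 0.017 -0.009 -1.   ] F [0.2 0.1 0.7] w 0.0598
```

View pics/crop3.png

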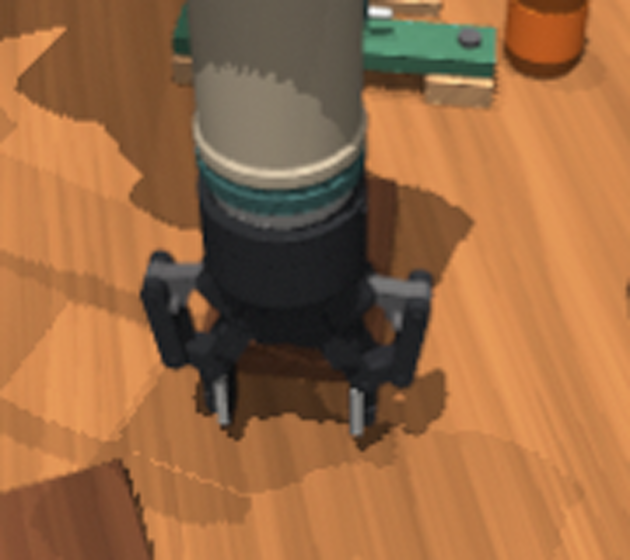

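The crop shows both fingers down behind the panel's near end, with clear space and nothing else touched. I'm correcting the sideways offset and lowering a little.

Emit:
{"name": "send_rows", "arguments": {"plan": [{"linear":[-0.009,0,0.004],"delta_rot":[0,0,0],"fingers":0.06},{"linear":[0,0,0],"delta_rot":[0,-1.2,0],"fingers":0.06},{"linear":[0,0,0.004],"delta_rot":[0,0,0],"fingers":0.06},{"linear":[0,0,0],"delta_rot":[0,0,0],"fingers":0.06},{"linear":[0,0,0],"delta_rot":[0,0,0],"fingers":0.06}]}}

```text
clock: 5.82
position: [0.4162, -0.204, 0.0367]
ee_rot: [0.003, 0.988, -0.156, 0.002]
contact_force: [0.3, -0.9, 0.8]
width: 0.0599
```

Run:
```python
from h import *
s,R=st()
```

```text
t 5.82 pos [ 0.4162 -0.204   0.0367] bridge mm [-309.2   -3.4] toolx deg -18.0 z [ 0.003 -0.008 -1.   ] F [ 0.3 -0.9  0.8] w 0.0599
```

Emit:
{"name": "send_rows", "arguments": {"plan": [{"linear":[0,0,0.005],"delta_rot":[0,0,0],"fingers":0.06},{"linear":[0,0,0.003],"delta_rot":[0,0,0],"fingers":0.06},{"linear":[0,-0.009,0],"delta_rot":[0,0,0],"fingers":0.06},{"linear":[0,-0.009,0],"delta_rot":[0,0,0],"fingers":0.06},{"linear":[0,-0.008,0],"delta_rot":[0,0,0],"fingers":0.06},{"linear":[0,-0.008,0],"delta_rot":[0,0,0],"fingers":0.06},{"linear":[0,-0.008,0],"delta_rot":[0,0,0],"fingers":0.06},{"linear":[0,-0.008,0],"delta_rot":[0,0,0],"fingers":0.06},{"linear":[0,-0.008,0],"delta_rot":[0,0,0],"fingers":0.06},{"linear":[0,0,0],"delta_rot":[0,0,0],"fingers":0.06}]}}

```text
clock: 6.65
position: [0.4354, -0.1426, 0.0277]
ee_rot: [0.004, 0.988, -0.156, 0.002]
contact_force: [0.7, -0.2, -0.1]
width: 0.0603
```

Run:
```python
from h import *
s,R=st()
im=manip.get_image('top'); save('','crop4.png',cv2.resize(im[140:290,240:420],None,fx=3.5,fy=3.5,interpolation=cv2.INTER_CUBIC))
```

```text
t 6.65 pos [ 0.4354 -0.1426  0.0277] bridge mm [-245.    -2.9] toolx deg -17.94 z [ 0.004 -0.008 -1.   ] F [ 0.7 -0.2 -0.1] w 0.0603
```

View pics/crop4.png

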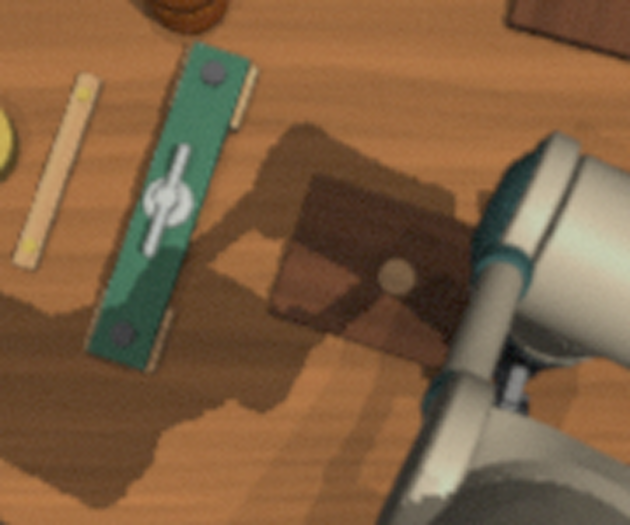

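Top crop: the arm hides the panel's rear. The patch is at (396,277), and the panel's front top corners are at about (315,177) and (271,309).

Run:
```python
from h import *
T=lambda x,y:(240+(x+.5)/3.5-.5,140+(y+.5)/3.5-.5)
w=ray('top',[T(396,277),T(315,177),T(271,309),T(440,363)],.016)
print([tb(p) for p in w]); d=(w[1]-w[2])[:2]; print(np.degrees(np.arctan2(d[1],d[0])))
d=(w[2]-w[3])[:2]; print('side edge',np.degrees(np.arctan2(d[1],d[0])))
```

```text
[array([-157.8,   -2.3]), array([-84.9, -49.9]), array([-84.8,  44.5]), array([-203.2,   43.4])]
-17.88681343101503
side edge 72.7115649748618
```

Emit:
{"name": "send_rows", "arguments": {"plan": [{"linear":[-0.0003,-0.009,0],"delta_rot":[0,0,0],"fingers":0.06},{"linear":[-0.0003,-0.009,0],"delta_rot":[0,0,0],"fingers":0.06},{"linear":[-0.0003,-0.009,0],"delta_rot":[0,0,0],"fingers":0.06},{"linear":[-0.0003,-0.009,0],"delta_rot":[0,0,0],"fingers":0.06},{"linear":[-0.0003,-0.009,0],"delta_rot":[0,0,0],"fingers":0.06},{"linear":[-0.0003,-0.009,0],"delta_rot":[0,0,0],"fingers":0.06},{"linear":[-0.0003,-0.009,0],"delta_rot":[0,0,0],"fingers":0.06},{"linear":[-0.0003,-0.009,0],"delta_rot":[0,0,0],"fingers":0.06},{"linear":[-0.0003,-0.009,0],"delta_rot":[0,0,0],"fingers":0.06},{"linear":[0,0,0],"delta_rot":[0,0,0],"fingers":0.06}]}}

```text
clock: 7.53
position: [0.4605, -0.0579, 0.0276]
ee_rot: [0.005, 0.988, -0.156, 0.003]
contact_force: [-0.3, -0.4, 0.2]
width: 0.0601
```

Run:
```python
from h import *
s,R=st()
im=manip.get_image('top'); save('','crop5.png',cv2.resize(im[140:280,230:400],None,fx=3.5,fy=3.5,interpolation=cv2.INTER_CUBIC))
```

```text
t 7.53 pos [ 0.4605 -0.0579  0.0276] bridge mm [-156.6   -0.9] toolx deg -17.92 z [ 0.005 -0.011 -1.   ] F [-0.3 -0.4  0.2] w 0.0601
```

View pics/crop5.png

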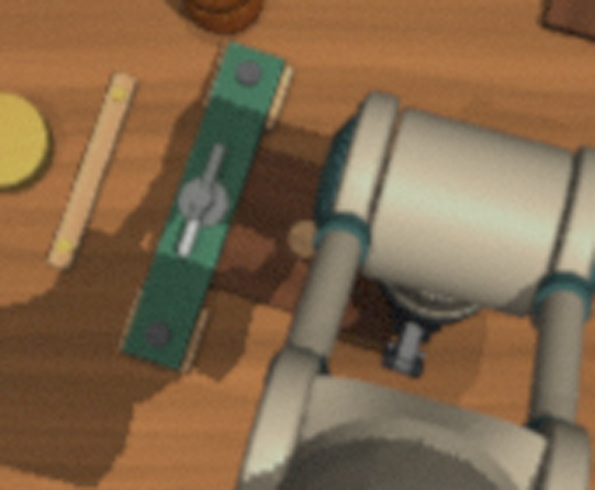

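The crop shows the panel's front passing under the bar between the feet, square, with the patch at about (303,239). Pushing on, and slowly at the end.

Emit:
{"name": "send_rows", "arguments": {"plan": [{"linear":[-0.0001,-0.009,0],"delta_rot":[0,0,0],"fingers":0.06},{"linear":[-0.0001,-0.009,0],"delta_rot":[0,0,0],"fingers":0.06},{"linear":[-0.0001,-0.009,0],"delta_rot":[0,0,0],"fingers":0.06},{"linear":[-0.0001,-0.009,0],"delta_rot":[0,0,0],"fingers":0.06},{"linear":[-0.0001,-0.009,0],"delta_rot":[0,0,0],"fingers":0.06},{"linear":[-0.0001,-0.007,0],"delta_rot":[0,0,0],"fingers":0.06},{"linear":[0,-0.005,0],"delta_rot":[0,0,0],"fingers":0.06},{"linear":[0,-0.003,0],"delta_rot":[0,0,0],"fingers":0.06},{"linear":[0,0,0],"delta_rot":[0,0,0],"fingers":0.06}]}}

```text
clock: 8.33
position: [0.4799, 0.004, 0.0272]
ee_rot: [0.006, 0.988, -0.155, 0.003]
contact_force: [-1.9, -3.7, 1.9]
width: 0.0599
```

Run:
```python
from h import *
s,R=st()
```

```text
t 8.33 pos [0.4799 0.004  0.0272] bridge mm [-91.8  -0.4] toolx deg -17.83 z [ 0.004 -0.013 -1.   ] F [-1.9 -3.7  1.9] w 0.0599
```

Emit:
{"name": "send_rows", "arguments": {"plan": [{"linear":[0,-0.002,0],"delta_rot":[0,0,0],"fingers":0.06},{"linear":[0,-0.002,0],"delta_rot":[0,0,0],"fingers":0.06}]}}

```text
clock: 8.5
position: [0.481, 0.0078, 0.0271]
ee_rot: [0.006, 0.988, -0.155, 0.003]
contact_force: [-0.7, -2.8, 2.6]
width: 0.06
```

Run:
```python
from h import *
s,R=st()
```

```text
t 8.5 pos [0.481  0.0078 0.0271] bridge mm [-87.8  -0.3] toolx deg -17.81 z [ 0.004 -0.014 -1.   ] F [-0.7 -2.8  2.6] w 0.06
```

Emit:
{"name": "send_rows", "arguments": {"plan": [{"linear":[0,-0.002,0],"delta_rot":[0,0,0],"fingers":0.06},{"linear":[0,-0.002,0],"delta_rot":[0,0,0],"fingers":0.06}]}}

```text
clock: 8.67
position: [0.4814, 0.01, 0.0271]
ee_rot: [0.008, 0.988, -0.154, 0.002]
contact_force: [-4.1, -17.2, 4.9]
width: 0.0601
```

Run:
```python
from h import *
s,R=st()
```

```text
t 8.67 pos [0.4814 0.01   0.0271] bridge mm [-85.5  -0.1] toolx deg -17.73 z [ 0.002 -0.017 -1.   ] F [ -4.1 -17.2   4.9] w 0.0601
```

Stop contact: the force rose to 18 N at tool x = −85.5, as predicted. One more gentle settle, then back straight off and look.

Emit:
{"name": "send_rows", "arguments": {"plan": [{"linear":[0,-0.001,0],"delta_rot":[0,0,0],"fingers":0.06},{"linear":[0,0.004,0],"delta_rot":[0,0,0],"fingers":0.06},{"linear":[0,0.01,0],"delta_rot":[0,0,0],"fingers":0.06},{"linear":[0,0.02,0],"delta_rot":[0,0,0],"fingers":0.06},{"linear":[0,0.02,0],"delta_rot":[0,0,0],"fingers":0.06},{"linear":[0,0.03,-0.01],"delta_rot":[0,0,0],"fingers":0.06},{"linear":[0,0.03,-0.02],"delta_rot":[0,0,0],"fingers":0.06},{"linear":[0,0.03,-0.02],"delta_rot":[0,0,0],"fingers":0.06},{"linear":[0,0.03,-0.02],"delta_rot":[0,0,0],"fingers":0.06},{"linear":[0,0.02,-0.02],"delta_rot":[0,0,0],"fingers":0.06},{"linear":[0,0.0,0],"delta_rot":[0,0,0],"fingers":0.06}]}}

```text
clock: 9.58
position: [0.4169, -0.18, 0.1195]
ee_rot: [0.004, 0.988, -0.155, -0.0]
contact_force: [0.7, -0.6, 0.9]
width: 0.0601
```

Run:
```python
from h import *
s,R=st()
im=manip.get_image('top'); a=cv2.resize(im[140:260,225:385],None,fx=4,fy=4,interpolation=cv2.INTER_CUBIC)
save('','crop6.png',a)
im=manip.get_image('side'); a=cv2.resize(im[140:280,240:400],None,fx=4,fy=4,interpolation=cv2.INTER_CUBIC)
save('','crop7.png',a)
```

```text
t 9.58 pos [ 0.4169 -0.18    0.1195] bridge mm [-286.2    3.2] toolx deg -17.86 z [-0.002 -0.009 -1.   ] F [ 0.7 -0.6  0.9] w 0.0601
```

View pics/crop6.png

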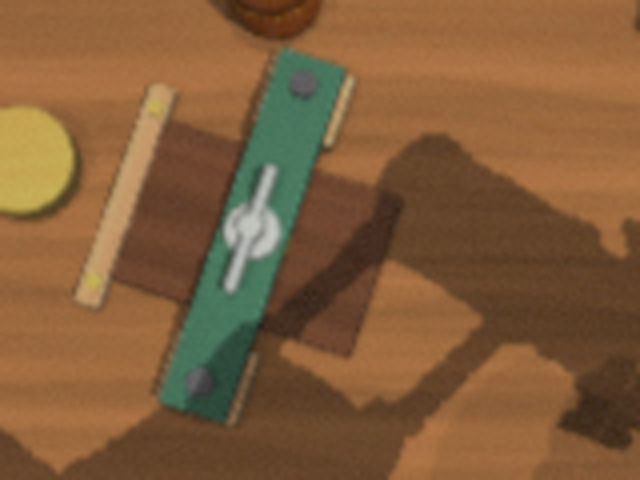

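View pics/crop7.png

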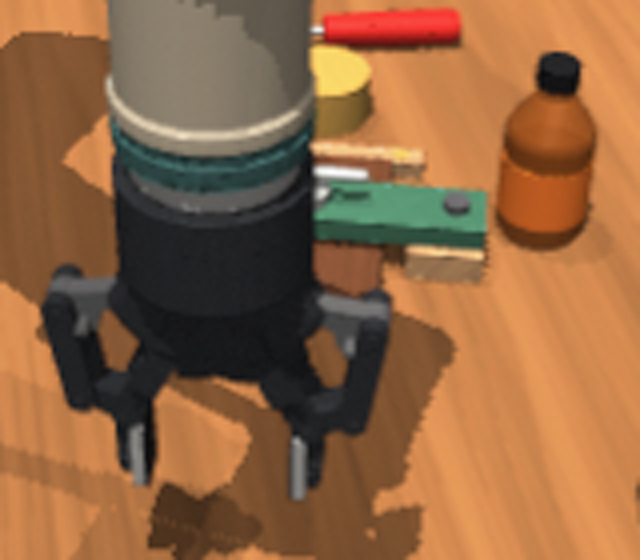

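Crop6 shows the panel lying under the bar and meeting the stop. Its end corners are at (403,196) and (350,356), and it meets the stop at about (172,122) and (112,283). The bolts are at (302,83) and (199,381). Crop7 shows the bottle, tin and driver where they were.

Run:
```python
from h import *
T=lambda x,y:(225+(x+.5)/4-.5,140+(y+.5)/4-.5)
w=ray('top',[T(403,196),T(350,356),T(172,122),T(112,283)],.016)
print('panel',[tb(p) for p in w],'ctr',tb(w.mean(0)))
for a,b in((0,1),(2,3),(2,0),(3,1)):
  d=(w[a]-w[b])[:2];print(np.degrees(np.arctan2(d[1],d[0]))%180)
b=ray('top',[T(302,83),T(199,381)],.040);print('bolts',[tb(p) for p in b],tb(b.mean(0)))
b=ray('top',[T(176,91),T(103,307)],.013);print('stop near',[tb(p) for p in b],tb(b.mean(0)))
```

```text
panel [array([-74.1, -50.4]), array([-74.2,  49.7]), array([ 70.9, -49.8]), array([73. , 52.7])] ctr [-1.1  0.5]
162.28407276702166
161.04435907050848
72.41943398983462
73.38087269845899
bolts [array([  1.7, -91.8]), array([ 2.3, 91.8])] [ 2. -0.]
stop near [array([ 75.4, -68.9]), array([73.9, 67.7])] [74.7 -0.6]
```

Emit:
{"name": "send_rows", "arguments": {"plan": [{"linear":[0,0,-0.03],"delta_rot":[0,0,0],"fingers":0.06},{"linear":[0,0,-0.03],"delta_rot":[0,0,0],"fingers":0.06},{"linear":[0,0,0],"delta_rot":[0,0,0],"fingers":0.06},{"linear":[0,0,0],"delta_rot":[0,0,0],"fingers":0.06}]}}

```text
clock: 10.02
position: [0.4125, -0.1695, 0.1721]
ee_rot: [-0.003, 0.988, -0.154, -0.01]
contact_force: [0.4, -0.1, -0.2]
width: 0.0599
```

Run:
```python
from h import *
manip.get_image('top')
for th in('finish','tin','driver'): print(th,[np.round(q['extent']) for q in manip.find_in(th,'top')[:1]])
st();print(manip.sign_off())
```

```text
finish [array([281., 119., 305., 149.])]
tin [array([216., 165., 245., 194.])]
driver [array([190., 132., 208., 213.])]
t 10.22 pos [ 0.4121 -0.17    0.1714] bridge mm [-278.1   10.9] toolx deg -17.77 z [-0.02   0.009 -1.   ] F [-0.5  0.1 -0.1] w 0.0603
the job is handed in; nothing more can be done
None
```

I pushed the leftmost of the three look-alike panels under the bridge with two spread fingers until it met the stop. I then backed straight off, raised the hand clear and handed the job in at about 10 s.

- **Position:** In the last top view the panel centre is about 1 mm short of the screw along the push direction and 0.5 mm to the side. The patch itself was hidden under the bar, so this comes from the panel's corners.
- **Squareness:** The panel's exposed end is square to the bridge within about 0.1°. The far edge by the stop read about 1° off and one side edge about 1.2° off. I put that down to coarse corner picking, as the 16 mm panel and the stop overlap in the view.
- **Contact with the stop:** The force rose to about 18 N at the expected spot. It was not read during the last 1 mm settling push, and it was near zero once the hand was clear.
- **Bystanders:** The bottle, tin and driver were found where they were at the start, within detection noise of a few pixels.

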